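# Clamp the load cell with the recessed nut

## Task

Clamp the load cell in its stand: take the T-handled wrench that fits the square nut at the bottom of the stand's deep bore, feel it fully home over the nut without forcing it, and tighten clockwise until the jaw has met the cell and the turning moment has climbed about 0.25 N m above its free-running level, so that the cell is held firmly but not overloaded. Then draw the wrench out and stand it back, upright and all the way down, in its hole in the wooden block, leaving the other things alone.

Things in the scene. Friction and masses are not known exactly. Their poses are not given: they have to be found in the camera images.
- stand: Aluminium clamp stand, fixed to the desk; base plate 96 x 186 x 12 mm, origin under its centre, z up. At local y -56 mm the screw tower: 66 mm square block, round tube above, top 112 mm over the desk, deep bore down its middle. Fixed jaw at the +y end (face at y +42 mm). The load cell stands between on the plate; a sliding jaw comes out of the tower towards +y.
- bore_mouth (a point): Centre of the bore's mouth, on top of the tower, 112 mm above the desk; z up the bore's axis. Bore 43 mm across, flared to 50 mm in the top 10 mm, 80 mm deep.
- bore_floor (a point): Centre of the washer at the bore's bottom, 80 mm below the mouth. On it sits the steel square nut, 20 mm across flats, 16 mm high, top 5 mm tapered round. The square's angle is unknown, new each time. A wrench turned wrong stops about 10 to 11 mm above the washer; within about 7 degrees (repeats every 90) it drops over the nut until its foot rests on the washer: fully home.
- jaw: Sliding jaw, 56 x 34 mm face, origin at mid-face; moves along the stand's +y, 6 mm per rad of nut turned clockwise (from above). The nut drags at 0.45 N m, stays where left. At first 3 to 5 mm are free (0.5 to 0.83 rad); then disc springs add 20 N per mm (0.25 N m more is about 42 N; 85 N overloads). When turning pauses, part of the moment relaxes: judge by the rise, not the absolute value.
- load_cell: Load cell, a 46 x 60 x 42 mm block with a blue edge and a stud on top (54 mm with it), 0.24 kg, loose between the jaws; origin under its middle. Its 46 mm are pinched.
- wrench: The larger T-handled wrench, steel, 180 mm, 0.27 to 0.39 kg; fits the nut; stands in one of the block's holes. Origin at the centre of its foot, z up the shank. Square mouth 22.6 mm across flats inside, 39 mm over the outer corners, 26 mm deep, flats to +-x and +-y; shank 18 mm. Black flat-sided hub 152 to 180 mm above the foot: 34 along x, 18 along y (grip here); bar along x, 126 mm.
- wrench_grip (a point): Centre of the larger wrench's hub, 166 mm above its foot; axes as the wrench.
- wrench_foot (a point): Centre of the larger wrench's foot (mouth end).
- small_wrench: A smaller wrench of the same build, stubby, 120 mm long, shank 12 mm, square mouth 16 mm across flats, too small for the nut. Stands in the block's other hole; leave it.
- wrench_block: Wooden block 76 x 210 x 55 mm (fixed), origin under its centre; two round holes 43 mm across and 43 mm deep (floor 12 mm above the desk), at local y -65 and +65 mm, 3 mm chamfer at the mouths. The two wrenches stand in them, which in which varies.
- wrench_block_hole0 (a point): Centre of the mouth of the hole at the block's -y end, 55 mm above the desk.
- wrench_block_hole1 (a point): Centre of the mouth of the hole at the block's +y end, 55 mm above the desk.
- mug: Purple mug, bystander.
- weight_0: Brass weight 26 mm across, bystander.
- weight_1: Smaller brass weight, bystander.
- tape_black: Roll of black tape, bystander.
- marker: Marker pen lying in front of the case, bystander.
Not all that is in view belongs to the job. What is shaped like the load_cell but turquoise is not meant.

How it is judged (in metres and radians):
On the way, in this order (a step that is already met when the one before it is completed fails the run):
1. the larger wrench is fully home over the nut at the bottom of the bore (z of wrench_foot in the frame of bore_mouth below -0.0765 m and horizontal distance between wrench_foot and bore_mouth below 0.003 m), for 0.1 s.
2. the nut is tightened with it: the jaw presses the load cell with 15 N or more (contact force between jaw and load_cell above 15 N and z of wrench_foot in the frame of bore_mouth below -0.0745 m), for 0.2 s.
At the end, for the whole second after the job is handed in: Jaw presses the load cell with 15 to 70 N (moment 0.09 to 0.42 N m above the free drag), cell level within 0.06 rad; the larger wrench stands in a hole of the wooden block, within 0.1 rad of upright, foot below 17 mm height and within 8 mm of the hole's centre, at rest (contact force between jaw and load_cell between 15 and 70 N and angle between load_cell's own z axis and vertical below 0.06 rad and (horizontal distance between wrench_foot and wrench_block_hole0 below 0.008 m or horizontal distance between wrench_foot and wrench_block_hole1 below 0.008 m) and height (world z) of wrench_foot below 0.017 m and angle between wrench's own z axis and vertical below 0.1 rad and linear speed of wrench below 0.02 m/s); the robot touches nothing.
It fails at once if the load cell is overloaded (more than 85 N between jaw and cell) (contact force between jaw and load_cell above 85 N).
It fails at once if the wrench is forced: pressed or turned against the nut or stand with more than 50 N while not yet home (contact force between wrench and stand above 50 N and z of wrench_foot in the frame of bore_mouth above -0.075 m).
It fails at once if the load cell is lifted or knocked out of its place (distance of load_cell from where it was at the start of the episode above 0.02 m).
It fails at once if the smaller wrench is disturbed (distance of small_wrench from where it was at the start of the episode above 0.02 m or angle between small_wrench's own z axis and vertical above 0.2 rad).
It fails at once if a bystander is knocked (moved more than 30 mm) (distance of any of mug, weight_0, weight_1, tape_black, marker from where it was at the start of the episode above 0.03 m).
It also fails if it takes over 70 s, if anything falls off the work surface, if the arm or the gripper's body presses on something with over 40 N, if the wrist force passes 120 N, or if a joint passes its speed limit or range.

## Robot

A 6-joint arm with a two-finger parallel gripper is mounted at the origin on a cart in front of the work surface, level with it; the furniture and walls round the work are solid. World frame = base frame: x ahead of the robot, y to its left, z up, the work surface at z = 0. Lengths are in mm, angles in rad, forces in N, time in s.
With the tool pointing down it reaches from about 425 to 950 mm from the base axis. Payload 14.7 kg.
Tool frame: the origin (TCP) lies midway between the tips of the shut fingers; the grasp point (between the pads) lies 19 mm behind it (ctrl.pinch_z is the distance from the TCP to the grasp point, in mm); z points along the fingers, y is the line along which they close (so a half turn about z gives the same grasp; the last joint's range is limited). The gripper opens to 85 mm and grips with 20 to 120 N. Pads are 22 mm wide; open, the fingers measure 114 mm over their backs; the gripper's body (76 mm by 85 mm) begins 54 mm behind the grasp point. The pads swing forward as they close: fully open they stand 13 mm farther back than shut.
Start: joints at [1.147, 0.48, 1.596, -0, 1.065, -0.047], TCP at [239.141, 604.403, 202.997] pointing down, gripper open.
Joint ranges: [-2.75, 2.75], [-0.82, 2.05], [0.23, 2.67], [-1.56, 4.7], [0.09, 2.69], [-2.92, 2.92]. Speed limits (rad/s): [1.89, 1.89, 2.39, 3.01, 3.01, 3.01].

## Interface

Orientations are given as a unit quaternion [w, x, y, z].
In Python, from rig import state, vision, ctrl, look_for, regions_of, place_of gives the robot as it stands.
- The arm moves only by the shell command python3 -m handwheel 'ROWS' [FORCE]. ROWS is JSON, a list of rows, each a list of 7 numbers: the turn, a rotation vector about the tool's x, y, z in degrees, then the shift along the tool's x, y, z in mm, then the opening, from 0 (shut) to 1 (fully open). In form: [[rx, ry, rz, x, y, z, claw], ...]. A call has 1 to 12 rows; each row shifts and turns the commanded pose from where the row before left it, along the tool's axes as they then stand; what a row does not reach is not made up. A row lasts 1/12 s, in which the tool goes at most 41.7 mm and 7.16 degrees, less where a joint would pass 70% of its speed; a pose out of reach is approached as far as the arm can. A call with a gripper value outside its range is refused whole. The fingers move at their own pace and stop on an object; FORCE is the grip in N (left out, the last holds). Time passes only in rows, so rows that do not move let the fingers close. It gives the time, the measured TCP pose, the force, the opening and the grip force at its end, in the units of the state.
- state(): the state, without advancing time (a new reading comes with each control period).
- vision.read_camera(name): name is "scene" or "top" or "wrist"; returns (picture, depth): 480x640x3 uint8, red, green, blue; 480x640 float32, mm along the optical axis (not along the pixel's ray), 0 where there is no reading.
- vision.get_calibration(name): a dict with "fx", "fy", "cx", "cy" (pixels), "camera_from_world" (4x4, takes a point from world to camera coordinates). Camera axes: x right, y down, z forward; pixel columns grow to the right and rows downward; lengths in mm; the calibration is good to about 2 mm. A picture is of the moment at which its call begins: read the wrist's pose just before it. get_calibration takes no time and is no camera call; for the wrist camera it gives the pose at the moment of the call.
- ctrl.job_done(): hands the job in; it is judged then, once.
Trained networks look in the newest picture that a camera, given by its name, has taken for a name from the list of things; names that differ only in an ending like _2 or _b are one class to them, and where a whole thing is asked for, a point or a joint stands for the part that bears it (a point fixed in the world has none). Each returns a list of dicts, best first, with "score" (0 to 1); they miss things now and then, are a little off and sometimes report something else, mostly with a low value. They report only what shows in the picture. A call takes as long as a camera call. They do not tell look-alikes from the thing itself.
- look_for(camera, name): "location" ([x, y, z] in mm, in world coordinates, good to about 4 mm: the middle of the surface that is visible of it).
- regions_of(camera, name): "pixels" (480x640 bool, what is visible of it).
- place_of(camera, name): "location" ([x, y, z] in mm, in world coordinates, good to about 4 mm: a listed point, or the origin of a listed thing).
The state is a dict: "time_s": time; "qpos": joint angles; "dq": joint speeds; "joint_torque": joint torques, N m; "tool_pos": TCP position; "ee_rot": TCP orientation; "force": force on the tool from outside, world axes, zero at the start; "torque": the same for the moment, N m; "grip_width": finger opening in mm; "gripper_force": force on a finger pad.
Only numpy, scipy, OpenCV 4.12 (cv2) and the standard library are available. Lean on these libraries where they do the work, as an engineer would, in place of code of your own. Each camera call takes 0.05 s, during which the arm holds its last target. There are 200 camera calls.

## Working session

There is one attempt and no reset: what is moved stays moved. The work goes in short steps, Python scripts to look and compute and a shell command to move; the robot and the scene stay as the last step left them, time stands still between calls to the robot, and variables do not carry over. Pictures are saved under pics/ and viewed, at most 10 in all, crops included, and the job is handed in when it is done.

```bash
mkdir -p pics; ls
cat > h.py <<'E'
from rig import state, vision, ctrl, look_for, regions_of, place_of
import numpy as np, cv2
from scipy.spatial.transform import Rotation as R
def save(cam,name,crop=None):
    p,d=vision.read_camera(cam)
    cv2.imwrite('pics/'+name,cv2.cvtColor(p,cv2.COLOR_RGB2BGR)); return p,d
def cloud(cam,d,c=None):
    c=c or vision.get_calibration(cam); v,u=np.mgrid[:480,:640]
    P=np.stack([(u-c['cx'])/c['fx']*d,(v-c['cy'])/c['fy']*d,d,np.ones_like(d)],-1)
    return (P@np.linalg.inv(np.array(c['camera_from_world'])).T)[...,:3]
def st():
    s=state(); q=s['ee_rot']; r=R.from_quat([q[1],q[2],q[3],q[0]])
    print('t',s['time_s'],'pos',np.round(s['tool_pos'],1),'F',np.round(s['force'],1),'T',np.round(s['torque'],2),'w',s['grip_width'],s['gripper_force'],'x',np.round(r.as_matrix()[:,0],3),'z',np.round(r.as_matrix()[:,2],3),'q6',np.round(s['qpos'],2))
    return s,r.as_matrix()
E
python3 - <<'E'
from h import *
st()
for cam in ['top','scene']:
    save(cam,cam+'0.png')
    for n in ['wrench_grip','wrench','small_wrench','wrench_block','wrench_block_hole0','wrench_block_hole1','bore_mouth','stand','load_cell','jaw','mug','weight_0','tape_black','marker']:
        print(cam,n,[(np.round(r['location']).astype(int).tolist(),round(r['score'],2)) for r in place_of(cam,n)[:3]])
E
```

```text
pics
t 0.0 pos [239.  604.  202.4] F [-1.1  0.6 -0.7] T [-0.02  0.   -0.  ] w 85.42004159617517 0.0 x [-0.93   0.368  0.   ] z [-0.    -0.001 -1.   ] q6 [ 1.15  0.48  1.6  -0.    1.07 -0.05]
top wrench_grip [([496, -330, 180], 0.87)]
top wrench [([494, -333, 13], 0.69), ([666, 454, -2], 0.45)]
top small_wrench [([467, -204, 16], 0.87)]
top wrench_block [([483, -264, 4], 0.85), ([552, 252, 32], 0.74), ([469, -202, 15], 0.24)]
top wrench_block_hole0 [([555, 254, 34], 0.6), ([467, -202, 57], 0.58), ([495, -328, 11], 0.23)]
top wrench_block_hole1 [([555, 254, 34], 0.6), ([467, -202, 57], 0.58), ([495, -328, 11], 0.23)]
top bore_mouth [([558, 253, 113], 0.96)]
top stand [([549, 311, 6], 0.88)]
top load_cell [([417, 255, -1], 0.98), ([419, 363, -3], 0.65), ([495, -332, 12], 0.26)]
top jaw [([551, 301, 32], 0.62), ([485, -264, -2], 0.6)]
top mug [([693, 267, -2], 0.69), ([448, 49, 4], 0.16)]
top weight_0 [([498, -329, 183], 0.74), ([696, 346, -2], 0.64), ([683, 385, 0], 0.46)]
top tape_black [([670, 453, -2], 0.52)]
top marker [([445, 45, 1], 0.62)]
scene wrench_grip [([493, -331, 174], 0.58)]
scene wrench [([498, -331, 9], 0.58)]
scene small_wrench [([469, -207, 10], 0.76), ([498, -329, 12], 0.21)]
scene wrench_block [([482, -266, -1], 0.91)]
scene wrench_block_hole0 [([495, -328, 58], 0.71), ([465, -202, 51], 0.57)]
scene wrench_block_hole1 [([495, -328, 58], 0.71), ([465, -202, 51], 0.57)]
scene bore_mouth [([555, 253, 116], 0.9)]
scene stand [([552, 306, 1], 0.74)]
scene load_cell [([418, 368, -2], 0.85), ([421, 256, -1], 0.7), ([546, 326, 12], 0.49)]
scene jaw [([551, 303, 32], 0.56), ([557, 254, 114], 0.27)]
scene mug [([689, 268, 4], 0.83)]
scene weight_0 [([699, 346, 3], 0.67), ([496, -328, 177], 0.58), ([462, -203, 56], 0.53)]
scene tape_black [([662, 457, 1], 0.62)]
scene marker [([447, 49, 0], 0.64), ([466, -206, 13], 0.53)]
```

View pics/top0.png

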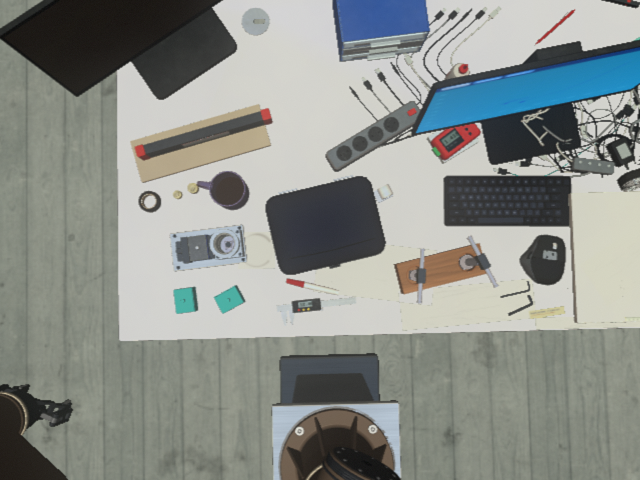

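View pics/scene0.png

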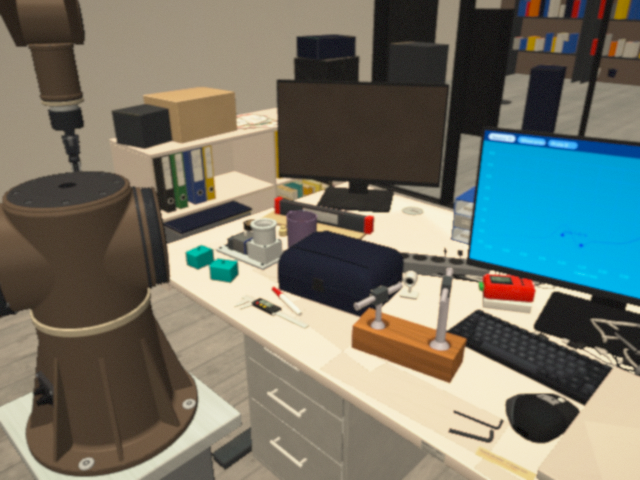

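The top view shows the big wrench at about (480,260), the small one at (420,275) and the bore at (228,243). The turquoise blocks at (185,300) and (230,298) are decoys. I'll look down the bore with the wrist camera first.

Run:
```python
from h import *
s,M=st(); c=vision.get_calibration('wrist'); W=np.linalg.inv(np.array(c['camera_from_world']))
print('cam in tool',np.round(M.T@(W[:3,3]-s['tool_pos']),1), 'fx',c['fx'],'cam axes in tool\n',np.round(M.T@W[:3,:3],2))
p,d=vision.read_camera('top'); P=cloud('top',d)
m=(np.hypot(P[...,0]-495,P[...,1]+330)<80)&(P[...,2]>150)&(P[...,2]<200)
X=P[m][:,:2]; print(m.sum(),X.mean(0),P[m][:,2].max())
w,v=np.linalg.eigh(np.cov(X.T)); print(w,np.degrees(np.arctan2(v[1,1],v[0,1])))
(a,b),sz,ang=cv2.minAreaRect(X.astype(np.float32)); print(a,b,sz,ang)
m=(abs(P[...,0]-483)<120)&(abs(P[...,1]+265)<160)&(P[...,2]>48)&(P[...,2]<60)
print('block',cv2.minAreaRect(P[m][:,:2].astype(np.float32)))
m=(abs(P[...,0]-552)<120)&(abs(P[...,1]-305)<140)&(P[...,2]>7)&(P[...,2]<16)
print('plate',cv2.minAreaRect(P[m][:,:2].astype(np.float32)))
m=(np.hypot(P[...,0]-557,P[...,1]-253)<50)&(P[...,2]>106)&(P[...,2]<120)
print('rim',cv2.minEnclosingCircle(P[m][:,:2].astype(np.float32)),m.sum())
```

```text
t 1.5 pos [239.1 604.4 203. ] F [-0.7  0.5  0.4] T [ 0.05 -0.08  0.02] w 85.64552737184745 0.0 x [-0.93   0.368 -0.   ] z [-0. -0. -1.] q6 [ 1.15  0.48  1.6  -0.    1.07 -0.05]
cam in tool [  78.    -1.2 -170.7] fx 384.287383693541 cam axes in tool
 [[-0.   -0.95 -0.3 ]
 [ 1.   -0.   -0.  ]
 [ 0.   -0.3   0.95]]
375 [ 495.69331654 -326.90459741] 196.50061938290787
[  21.72608294 1032.02713281] -153.3840036999304
496.1676940917969 -328.2796325683594 (126.1010513305664, 20.424585342407227) 28.16276741027832
block ((481.18121337890625, -240.8351287841797), (108.357421875, 259.68988037109375), 2.774386405944824)
plate ((551.4745483398438, 305.25714111328125), (279.84124755859375, 238.23291015625), 89.79711151123047)
rim ((553.201416015625, 255.47735595703125), 34.640106201171875) 329
```

```bash
python3 -m handwheel '[[0,0,0,0,0,-33,1],[0,0,0,-10,-4,-33,1],[0,0,0,-20,-8,-33,1],[0,0,0,-28,-12,-20,1],[0,0,0,-30,-13,0,1],[0,0,0,-30,-13,0,1],[0,0,0,-30,-13,0,1],[0,0,0,-30,-13,0,1],[0,0,0,-30,-13,0,1],[0,0,0,-30,-13,0,1],[0,0,0,-30,-13,0,1],[0,0,0,-30,-13,0,1]]'; python3 -m handwheel '[[0,0,0,-30,-13,0,1],[0,0,0,-30,-13,0,1],[0,0,0,-30,-13,0,1],[0,0,0,-30,-12,10,1],[0,0,0,-30,-10,20,1],[0,0,0,-30,-10,30,1],[0,0,0,-18,-10,30,1],[0,0,0,0,0,30,1],[0,0,0,0,0,10,1],[0,0,0,0,0,0,1],[0,0,0,0,0,0,1]]'; python3 -c "
from h import *
st()
p,d=save('wrist','w1.png')
print(look_for('wrist','bore_mouth'),place_of('wrist','bore_mouth'))"
```

```text
time_s: 2.55
tool_pos: [470.1, 374.4, 322.1]
ee_rot: [0.0, 0.187, 0.982, 0.0]
force: [0.3, 0.0, -0.1]
grip_width: 85.4
gripper_force: 0.0
time_s: 3.47
tool_pos: [622.3, 229.1, 194.1]
ee_rot: [-0.0, 0.187, 0.982, 0.0]
force: [0.5, -0.0, -0.1]
grip_width: 85.0
gripper_force: 0.0
t 3.4667 pos [622.3 229.1 194.1] F [ 0.5 -0.  -0.1] T [ 0.03 -0.    0.05] w 85.0415871621751 0.0 x [-0.93   0.367  0.   ] z [-0.  0. -1.] q6 [ 0.31  0.51  1.57  0.    1.06 -0.89]
[{'location': [545.1, 284.2, 44.2], 'score': 0.6}] [{'location': [553.1, 252.4, 110.7], 'score': 0.61}, {'location': [558.8, 256.1, 30.9], 'score': 0.54}]
```

View pics/w1.png

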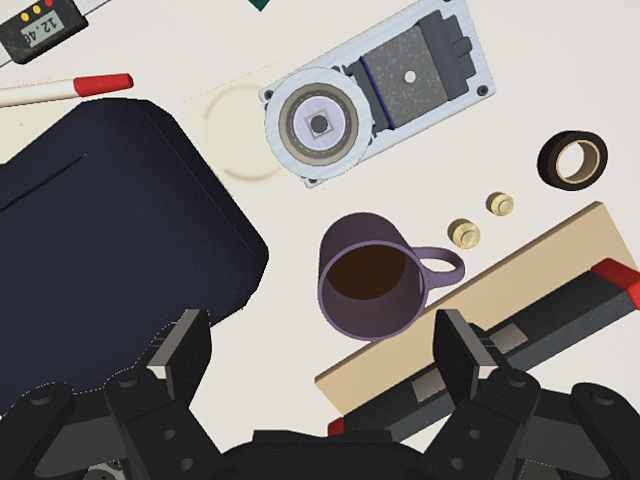

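The bore is at (319,123) with the square nut visible inside. Next I'll measure the nut's angle and fit the rim.

Run:
```python
from h import *
p=cv2.imread('pics/w1.png'); c=vision.get_calibration('wrist')
_,d=vision.read_camera('wrist')
P=cloud('wrist',d)
big=cv2.resize(p[75:175,270:370],(600,600),interpolation=cv2.INTER_CUBIC); 
print(np.round(P[113:136:4,305:337:4,2]))
m=(np.hypot(P[...,0]-557,P[...,1]-254)<45)&(P[...,2]>105)&(P[...,2]<118)
X=P[m]; print('rim',cv2.minEnclosingCircle(X[:,:2].astype(np.float32)),np.median(X[:,2]),m.sum())
# rectified planar view at z=45..: warp so 10 px = 1 mm, world axes (x right, y up)
K=np.array([[c['fx'],0,c['cx']],[0,c['fy'],c['cy']],[0,0,1]]); T=np.array(c['camera_from_world'])
out=[]
for z,n in [(48,'nut'),(112,'rim')]:
    H=K@np.stack([T[:3,0],T[:3,1],T[:3,2]*z+T[:3,3]],1)
    A=np.array([[.1,0,557-30],[0,-.1,254+30],[0,0,1]]) if n=='nut' else np.array([[.13,0,557-39],[0,-.13,254+39],[0,0,1]])
    out.append(cv2.warpPerspective(p,H@A,(600,600),flags=cv2.INTER_CUBIC|cv2.WARP_INVERSE_MAP))
cv2.imwrite('pics/rect.png',cv2.resize(np.hstack(out),(800,400)))
cv2.imwrite('nut.png',out[0])
```

```text
[[33. 44. 48. 51. 47. 46. 32. 32.]
 [48. 47. 52. 52. 50. 48. 30. 31.]
 [46. 51. 50. 52. 53. 51. 44. 32.]
 [31. 47. 52. 52. 52. 51. 47. 31.]
 [33. 46. 51. 52. 51. 48. 46. 31.]
 [32. 41. 47. 49. 45. 32. 32. 33.]]
rim ((552.9063110351562, 252.03944396972656), 34.55607986450195) 111.27984212906958 5024
```

View pics/rect.png

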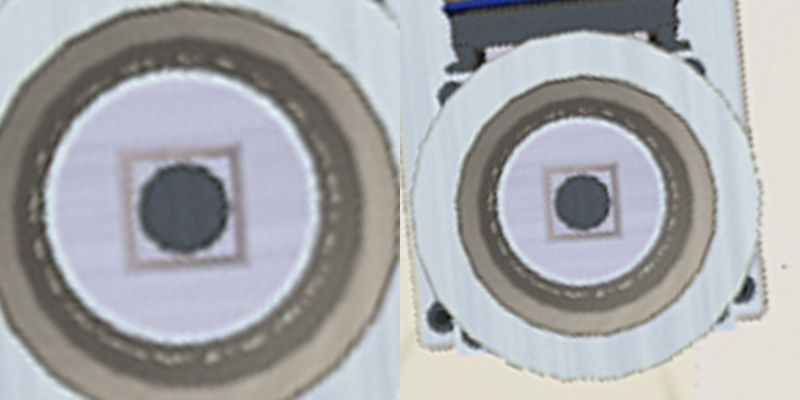

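```bash
python3 -m handwheel '[[0,0,-7.1,0,0,-14,1],[0,0,-7.1,0,0,-14,1],[0,0,-7.1,0,0,-14,1],[0,0,-7.1,0,0,-14,1],[0,0,-7.1,0,0,-14,1],[0,0,-7.1,0,0,-14,1],[0,0,-7,0,0,-14,1]]' >/dev/null; python3 -m handwheel '[[0,0,0,10,-12,0,1],[0,0,0,20.7,-24,0,1],[0,0,0,20.7,-24,0,1],[0,0,0,20.7,-24,0,1],[0,0,0,20.7,-24,0,1],[0,0,0,20.7,-24,0,1],[0,0,0,20.7,-24,0,1],[0,0,0,20.7,-24,0,1],[0,0,0,20.7,-24,0,1],[0,0,0,20.7,-24,0,1],[0,0,0,20.7,-24,0,1],[0,0,0,20.7,-24,0,1]]'; python3 -m handwheel '[[0,0,0,20.7,-24,0,1],[0,0,0,20.7,-24,0,1],[0,0,0,20.7,-24,0,1],[0,0,0,20.7,-24,0,1],[0,0,0,20.7,-24,0,1],[0,0,0,20.7,-24,0,1],[0,0,0,10,-12,0,1],[0,0,0,0,0,0,1],[0,0,0,0,0,0,1]]'
cat > bar.py <<'E'
from h import *
s,M=st(); p,d=save('wrist','w2.png'); P=cloud('wrist',d)
m=(np.hypot(P[...,0]-496,P[...,1]+328)<85)&(P[...,2]>150)&(P[...,2]<198)
for lo,hi in [(150,198),(176,198)]:
    m=(np.hypot(P[...,0]-496,P[...,1]+328)<85)&(P[...,2]>lo)&(P[...,2]<hi)
    X=P[m]; print('bar',cv2.minAreaRect(X[:,:2].astype(np.float32)),np.percentile(X[:,2],[5,50,95]))
for n in ['wrench_grip','wrench','wrench_block_hole0','wrench_block_hole1']: print(n,[(np.round(r['location']),round(r['score'],2)) for r in place_of('wrist',n)])
E
python3 bar.py
```

```text
time_s: 5.25
tool_pos: [541.3, -128.4, 292.1]
ee_rot: [0.001, -0.241, 0.971, -0.0]
force: [0.3, -0.2, 0.1]
grip_width: 85.2
gripper_force: 0.0
time_s: 6.0
tool_pos: [496.5, -327.9, 291.5]
ee_rot: [0.0, -0.241, 0.971, -0.0]
force: [0.5, 1.3, -0.1]
grip_width: 85.4
gripper_force: 0.0
t 6.0 pos [ 496.5 -327.9  291.5] F [ 0.5  1.3 -0.1] T [-0.01 -0.08 -0.01] w 85.42203031880975 0.0 x [-0.884 -0.467 -0.   ] z [ 0.  0. -1.] q6 [-0.63  0.33  1.62  0.    1.2  -2.69]
bar ((495.69818115234375, -331.5441589355469), (125.64849853515625, 17.772083282470703), 26.987537384033203) [178.92209696 183.02670434 192.34455778]
bar ((495.6907043457031, -331.49407958984375), (125.67149353027344, 17.68619155883789), 27.33242416381836) [179.14341707 183.06149462 192.34922488]
wrench_grip [(array([ 499., -332.,  184.]), 0.98)]
wrench [(array([ 500., -330.,   10.]), 0.76)]
wrench_block_hole0 [(array([ 467., -203.,   55.]), 0.74), (array([ 496., -332.,   56.]), 0.72)]
wrench_block_hole1 [(array([ 467., -203.,   55.]), 0.74), (array([ 496., -332.,   56.]), 0.72)]
```

View pics/w2.png

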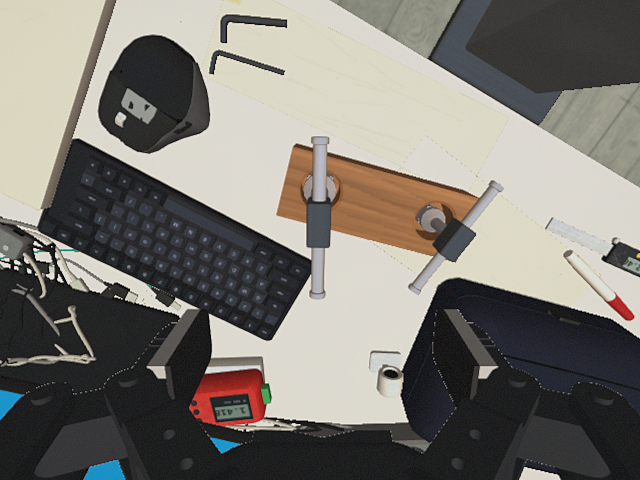

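The big wrench's hub is at (318,222) with its bar nearly in line with the tool. Descend over it and grip.

```bash
python3 -m handwheel '[[0,0,0.6,2.4,-2.8,20,1],[0,0,0,0,0,25,1],[0,0,0,0,0,25,1],[0,0,0,0,0,25,1],[0,0,0,0,0,20,1],[0,0,0,0,0,10,1],[0,0,0,0,0,6.5,1],[0,0,0,0,0,0,1]]'; python3 -m handwheel '[[0,0,0,0,0,0,0.6],[0,0,0,0,0,0,0.4],[0,0,0,0,0,0,0.1],[0,0,0,0,0,0,0],[0,0,0,0,0,0,0],[0,0,0,0,0,0,0],[0,0,0,0,0,0,0],[0,0,0,0,0,0,0],[0,0,0,0,0,0,0],[0,0,0,0,0,0,0]]' 80; python3 -c "
from h import *
st()"
```

```text
time_s: 6.92
tool_pos: [496.0, -330.6, 159.2]
ee_rot: [-0.0, -0.237, 0.971, 0.0]
force: [0.2, 1.1, 0.3]
grip_width: 85.3
gripper_force: 0.0
time_s: 7.75
tool_pos: [496.6, -331.5, 160.6]
ee_rot: [0.0, -0.237, 0.972, -0.001]
force: [-0.7, 0.2, 8.8]
grip_width: 13.9
gripper_force: 78.2
t 7.75 pos [ 496.6 -331.5  160.6] F [-0.7  0.2  8.8] T [ 0.08  0.04 -0.04] w 13.93921630091943 78.21247044950724 x [-0.888 -0.46  -0.001] z [ 0.001 -0.001 -1.   ] q6 [-0.64  0.45  1.77  0.    0.92 -2.69]
```

```bash
python3 -m handwheel '[[0,0,0,0,0,-5,0],[0,0,0,0,0,-10,0],[0,0,0,0,0,-15,0],[0,0,0,0,0,-20,0],[0,0,0,0,0,-25,0],[0,0,0,0,0,-25,0],[0,0,0,0,0,-25,0],[0,0,0,0,0,-20,0],[0,0,0,0,0,-10,0],[0,0,0,0,0,0,0],[0,0,0,0,0,0,0]]'; python3 -c "
from h import *
st()
p,d=save('wrist','w3.png')
save('scene','s3.png')
for n in ['wrench_foot','wrench_grip']:
  for c in ['wrist','scene','top']:
    if c=='top' and n=='wrench_foot': vision.read_camera('top')
    print(n,c,[(np.round(r['location']),round(r['score'],2)) for r in place_of(c,n)])
a=cv2.imread('pics/w3.png'); b=cv2.imread('pics/s3.png')
cv2.imwrite('pics/c3.png',np.hstack([a[:,140:540],b[:400,280:640].copy() if 0 else cv2.resize(b[80:400,280:600],(400,480))]))
"
```

```text
time_s: 8.67
tool_pos: [496.0, -331.1, 314.6]
ee_rot: [0.0, -0.237, 0.972, -0.0]
force: [-0.6, 0.2, -3.7]
grip_width: 14.3
gripper_force: 78.4
t 8.6667 pos [ 496.  -331.1  314.6] F [-0.6  0.2 -3.7] T [-0.01  0.02  0.  ] w 14.34131886297375 78.37815402075648 x [-0.888 -0.46  -0.   ] z [ 0. -0. -1.] q6 [-0.64  0.31  1.58 -0.    1.25 -2.69]
wrench_foot wrist [(array([ 496., -331.,  169.]), 0.59)]
wrench_foot scene [(array([ 496., -332.,  165.]), 0.69), (array([ 479., -264.,   -1.]), 0.51)]
wrench_foot top [(array([ 492., -328.,  164.]), 0.58), (array([560., 256., 110.]), 0.57)]
wrench_grip wrist [(array([ 498., -333.,  336.]), 0.78)]
wrench_grip scene [(array([ 495., -329.,  329.]), 0.93)]
wrench_grip top [(array([ 500., -331.,  333.]), 0.82)]
```

View pics/c3.png

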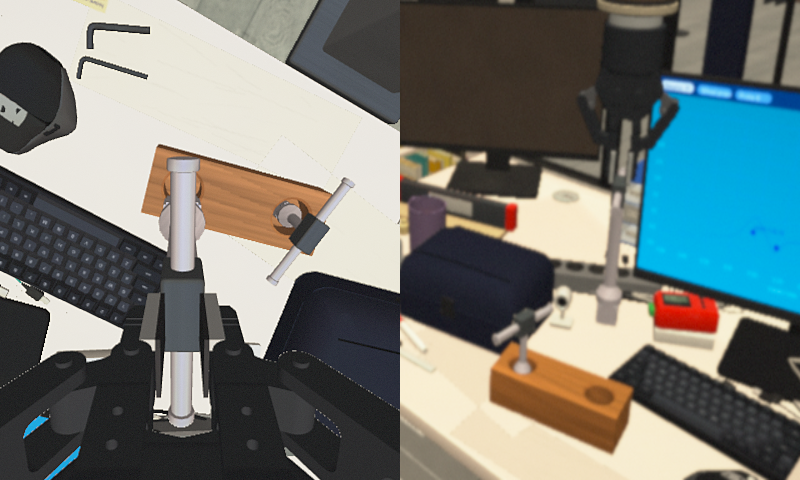

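Wrench is gripped by the hub, upright. Carry it over to the stand.

```bash
python3 -m handwheel '[[0,0,0,-8,12,0,0],[0,0,0,-16,24.6,0,0],[0,0,0,-16,24.6,0,0],[0,0,0,-16,24.6,0,0],[0,0,0,-16,24.6,0,0],[0,0,0,-16,24.6,0,0],[0,0,0,-16,24.6,0,0],[0,0,0,-16,24.6,0,0],[0,0,0,-16,24.6,0,0],[0,0,0,-16,24.6,0,0],[0,0,0,-16,24.6,0,0],[0,0,0,-16,24.6,0,0]]' >/dev/null; python3 -m handwheel '[[0,0,0,-16,24.6,0,0],[0,0,0,-16,24.6,0,0],[0,0,0,-16,24.6,0,0],[0,0,0,-16,24.6,0,0],[0,0,0,-16,24.6,0,0],[0,0,0,-16,24.6,0,0],[0,0,0,-16,24.6,0,0],[0,0,0,-16,24.6,0,0],[0,0,0,-8,12,0,0],[0,0,0,0,0,0,0]]' >/dev/null;  python3 -m handwheel '[[0,0,6,0,0,0,0],[0,0,6,0,0,0,0],[0,0,6,0,0,0,0],[0,0,6.4,0,0,0,0],[0,0,0,0,0,0,0],[0,0,0,0,0,0,0],[0,0,0,0,0,0,0]]'
cat > look.py <<'E'
from h import *
import sys
s,M=st(); c=vision.get_calibration('wrist'); p,d=save('wrist',sys.argv[1]); P=cloud('wrist',d,c)
t=np.array(s['tool_pos'])
m=(np.hypot(P[...,0]-554,P[...,1]-253)<45)&(P[...,2]>108)&(P[...,2]<116)
X=P[m][:,:2]
from scipy.optimize import least_squares
# outer edge circle r=33 or so: angular-bin max radius
c0=np.array([554.,253.])
for i in range(5):
    v=X-c0; a=np.arctan2(v[:,1],v[:,0]); r=np.hypot(*v.T); b=((a+np.pi)/(2*np.pi)*36).astype(int)%36
    E=np.array([X[b==k][np.argmax(r[b==k])] for k in range(36) if (b==k).sum()>5])
    f=least_squares(lambda q:np.hypot(E[:,0]-q[0],E[:,1]-q[1])-q[2],[*c0,34],loss='soft_l1'); c0=f.x[:2]
print('rim',f.x,len(E))
for z in range(160,320,20):
    m=(np.hypot(P[...,0]-t[0],P[...,1]-t[1])<25)&(abs(P[...,2]-z)<6)
    if m.sum()>10:
        Q=P[m]; Qt=(Q-t)@M; print(z,m.sum(),'y extents tool',np.round(np.percentile(Qt[:,1],[2,98]),1),'x near cam max',np.round(np.percentile(Qt[:,0],98),1))
E
python3 look.py w4.png
```

```text
time_s: 11.53
tool_pos: [553.9, 252.0, 314.8]
ee_rot: [-0.0, -0.028, 1.0, -0.0]
force: [0.7, -0.6, -3.4]
grip_width: 13.9
gripper_force: 78.5
t 11.5333 pos [553.9 252.  314.8] F [ 0.7 -0.6 -3.4] T [ 0.    0.01 -0.08] w 13.865001756241602 78.493074439466 x [-0.998 -0.056  0.   ] z [-0. -0. -1.] q6 [ 0.38  0.33  1.55 -0.    1.26 -1.25]
rim [552.54867546 251.84988055  34.02511704] 22
180 27 y extents tool [-15.5  12.9] x near cam max 15.8
200 327 y extents tool [-18.5  15.8] x near cam max 15.2
260 18 y extents tool [-10.3   7.4] x near cam max 5.6
280 28 y extents tool [-10.3   7.1] x near cam max 6.1
```

View pics/w4.png

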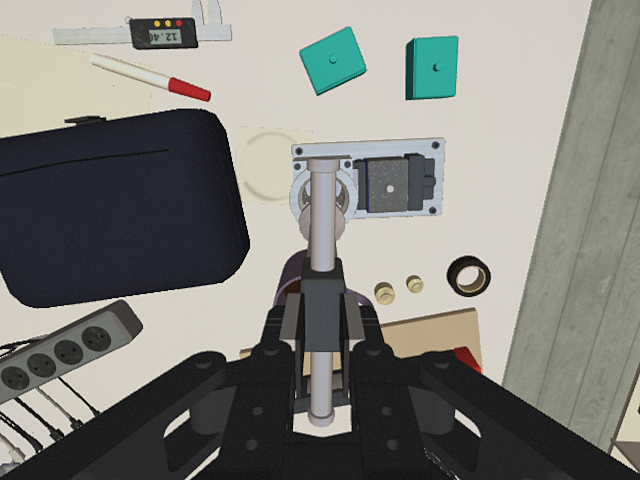

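Bore ring at (323,192), mostly behind the wrench. I'll shift slightly and lower the foot to just above the mouth, where foot and rim can be compared at the same depth.

```bash
python3 -m handwheel '[[0,0,0,1.1,1.2,5,0],[0,0,0,0,0,10,0],[0,0,0,0,0,12,0],[0,0,0,0,0,12,0],[0,0,0,0,0,6,0],[0,0,0,0,0,2,0],[0,0,0,0,0,0,0],[0,0,0,0,0,0,0]]' ; python3 look.py w5.png
python3 - <<'E'
import sys; sys.argv=['',"w6.png"]
from h import *
s,M=st(); c=vision.get_calibration('wrist'); p=cv2.imread('pics/w5.png')
K=np.array([[c['fx'],0,c['cx']],[0,c['fy'],c['cy']],[0,0,1]]); T=np.array(c['camera_from_world']); out=[]
for z in (112,118):
    H=K@np.stack([T[:3,0],T[:3,1],T[:3,2]*z+T[:3,3]],1); t=s['tool_pos']
    A=np.array([[.2,0,t[0]-40],[0,-.2,t[1]+40],[0,0,1]])
    im=cv2.warpPerspective(p,H@A,(400,400),flags=cv2.INTER_CUBIC|cv2.WARP_INVERSE_MAP); cv2.line(im,(200,0),(200,399),(0,0,255),1); cv2.line(im,(0,200),(399,200),(0,0,255),1); out.append(im)
cv2.imwrite('pics/r5.png',np.hstack([out[0],cv2.resize(p[100:300,220:420],(400,400))]))
E
```

```text
time_s: 12.25
tool_pos: [553.0, 253.6, 268.1]
ee_rot: [0.0, -0.026, 1.0, 0.0]
force: [0.2, 0.3, -2.3]
grip_width: 13.9
gripper_force: 78.5
t 12.25 pos [553.  253.6 268.1] F [ 0.2  0.3 -2.3] T [ 0.01  0.01 -0.02] w 13.948317762756655 78.4951865952462 x [-0.999 -0.053 -0.   ] z [ 0.  0. -1.] q6 [ 0.38  0.36  1.62 -0.    1.16 -1.24]
rim [552.67355102 251.98777762  34.0737034 ] 28
160 537 y extents tool [-18.   15.1] x near cam max 13.7
220 20 y extents tool [-10.1   7.6] x near cam max 5.7
240 14 y extents tool [-9.2  6.9] x near cam max 6.5
280 173 y extents tool [-9.8  7.7] x near cam max 23.2
300 3250 y extents tool [-14.4  11.8] x near cam max 17.4
t 12.3 pos [553.1 253.6 268.3] F [-0.4  0.7 -2.7] T [-0.05 -0.05 -0.01] w 13.988518067436603 78.49449751898646 x [-0.999 -0.053 -0.001] z [ 0.001  0.    -1.   ] q6 [ 0.38  0.36  1.62 -0.    1.16 -1.24]
```

View pics/r5.png

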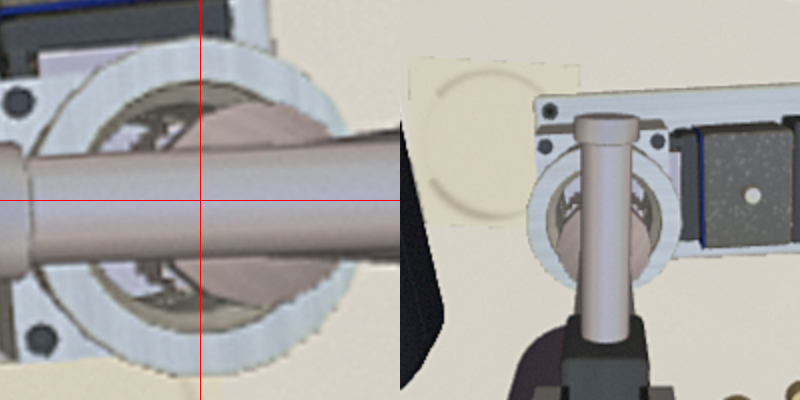

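Foot and rim agree within about 0.5 mm, so descend slowly while watching the force.

```bash
python3 -m handwheel '[[0,0,0,0.5,0,3,0],[0,0,0,0,0,4,0],[0,0,0,0,0,4,0],[0,0,0,0,0,4,0],[0,0,0,0,0,4,0],[0,0,0,0,0,4,0],[0,0,0,0,0,0,0]]'; python3 -c "
from h import *
st()"; python3 -m handwheel '[[0,0,0,0,0,4,0],[0,0,0,0,0,4,0],[0,0,0,0,0,4,0],[0,0,0,0,0,4,0],[0,0,0,0,0,4,0],[0,0,0,0,0,0,0]]';python3 -c "
from h import *
st()"
```

```text
time_s: 12.88
tool_pos: [551.8, 253.3, 243.8]
ee_rot: [-0.001, -0.026, 1.0, -0.0]
force: [0.3, 0.6, -3.1]
grip_width: 14.2
gripper_force: 78.5
t 12.8833 pos [551.8 253.3 243.8] F [ 0.3  0.6 -3.1] T [-0.04  0.06 -0.  ] w 14.223677943547541 78.4831578657031 x [-0.999 -0.053  0.001] z [-0.001 -0.001 -1.   ] q6 [ 0.38  0.38  1.65  0.    1.11 -1.24]
time_s: 13.38
tool_pos: [551.8, 253.3, 223.8]
ee_rot: [-0.001, -0.026, 1.0, -0.0]
force: [0.1, -0.4, -3.5]
grip_width: 14.2
gripper_force: 78.5
t 13.3833 pos [551.8 253.3 223.8] F [ 0.1 -0.4 -3.5] T [0.01 0.   0.  ] w 14.20186933758282 78.48118262831122 x [-0.999 -0.053  0.001] z [-0.001 -0.    -1.   ] q6 [ 0.38  0.4   1.67  0.    1.07 -1.24]
```

```bash
python3 -m handwheel '[[0,0,0,0,0,4,0],[0,0,0,0,0,4,0],[0,0,0,0,0,4,0],[0,0,0,0,0,4,0],[0,0,0,0,0,4,0],[0,0,0,0,0,3,0],[0,0,0,0,0,0,0]]';python3 -m handwheel '[[0,0,0,0,0,1,0],[0,0,0,0,0,1,0],[0,0,0,0,0,1,0],[0,0,0,0,0,1,0],[0,0,0,0,0,1,0],[0,0,0,0,0,0,0]]';python3 -c "
from h import *
st()"
```

```text
time_s: 13.97
tool_pos: [552.0, 253.3, 201.0]
ee_rot: [-0.0, -0.026, 1.0, -0.0]
force: [-0.9, -0.6, -3.3]
grip_width: 13.7
gripper_force: 78.5
time_s: 14.47
tool_pos: [552.2, 253.4, 196.7]
ee_rot: [-0.0, -0.026, 1.0, -0.0]
force: [0.5, 0.4, -2.2]
grip_width: 14.3
gripper_force: 78.5
t 14.4667 pos [552.2 253.4 196.7] F [ 0.5  0.4 -2.2] T [-0.    0.06  0.02] w 14.295894123797193 78.49116001278162 x [-0.999 -0.053  0.   ] z [-0. -0. -1.] q6 [ 0.38  0.43  1.7  -0.    1.01 -1.24]
```

```bash
for i in 1 2; do python3 -m handwheel '[[0,0,0,0,0,1,0],[0,0,0,0,0,1,0],[0,0,0,0,0,1,0],[0,0,0,0,0,0,0],[0,0,0,0,0,0,0]]' | egrep 'pos|force:' ; done;python3 -c "
from h import *
st()"
```

```text
tool_pos: [552.3, 253.5, 193.8]
force: [-0.0, -0.3, -3.1]
gripper_force: 78.5
tool_pos: [552.3, 253.5, 190.7]
force: [1.2, -0.1, -3.2]
gripper_force: 78.5
t 15.3 pos [552.3 253.5 190.7] F [ 1.2 -0.1 -3.2] T [ 0.02  0.   -0.03] w 13.848218504648013 78.49056005012244 x [-0.999 -0.053  0.   ] z [-0. -0. -1.] q6 [ 0.38  0.43  1.71  0.    1.   -1.24]
```

```bash
for i in 1 ; do python3 -m handwheel '[[0,0,0,0,0,1,0],[0,0,0,0,0,1,0],[0,0,0,0,0,1,0],[0,0,0,0,0,0,0],[0,0,0,0,0,0,0]]' | egrep 'pos|force:' ; done;python3 -c "
from h import *
st()"
```

```text
tool_pos: [552.3, 253.4, 187.7]
force: [-0.3, -0.3, -3.1]
gripper_force: 78.5
t 15.7167 pos [552.3 253.4 187.7] F [-0.3 -0.3 -3.1] T [ 0.04 -0.    0.01] w 13.925784601928193 78.4909133752808 x [-0.999 -0.053  0.   ] z [-0. -0. -1.] q6 [ 0.38  0.44  1.71 -0.    0.99 -1.24]
```

Already past the misaligned stop height, so the mouth is going over the nut.

```bash
for i in 1 2; do python3 -m handwheel '[[0,0,0,0,0,1,0],[0,0,0,0,0,1,0],[0,0,0,0,0,1,0],[0,0,0,0,0,0,0]]' | egrep 'pos|force:' ; done;  python3 -m handwheel '[[0,0,0,0,0,0.5,0],[0,0,0,0,0,0.5,0],[0,0,0,0,0,0,0]]' | egrep 'pos|force:' ; python3 -c "
from h import *
st()"
```

```text
tool_pos: [552.2, 253.4, 184.6]
force: [0.6, 0.6, -2.9]
gripper_force: 78.5
tool_pos: [552.2, 253.4, 181.6]
force: [-0.8, 0.3, -3.4]
gripper_force: 78.5
tool_pos: [552.3, 253.5, 180.8]
force: [-0.2, 0.9, -3.3]
gripper_force: 78.5
t 16.6333 pos [552.3 253.5 180.8] F [-0.2  0.9 -3.3] T [-0.04  0.03 -0.05] w 13.926495623348398 78.51871919352561 x [-0.999 -0.053 -0.   ] z [ 0. -0. -1.] q6 [ 0.38  0.44  1.72 -0.    0.98 -1.24]
```

```bash
for i in 1 2 3; do python3 -m handwheel '[[0,0,0,0,0,0.5,0],[0,0,0,0,0,0.5,0],[0,0,0,0,0,0,0]]' | egrep 'pos|force:' ; done ; python3 -c "
from h import *
st()"
```

```text
tool_pos: [553.0, 253.7, 180.6]
force: [-1.1, -0.5, 6.8]
gripper_force: 80.0
tool_pos: [553.6, 254.0, 180.6]
force: [-1.9, -0.5, 17.0]
gripper_force: 81.6
tool_pos: [554.3, 254.3, 180.5]
force: [-1.3, -1.6, 26.3]
gripper_force: 83.1
t 17.3833 pos [554.3 254.3 180.5] F [-1.3 -1.6 26.3] T [-0.24  0.38 -0.03] w 13.999076919452943 83.05849861353636 x [-0.999 -0.053 -0.005] z [ 0.005  0.002 -1.   ] q6 [ 0.38  0.44  1.72 -0.    0.97 -1.24]
```

Home: the foot rests on the washer at the predicted height. I'll ease the push and begin turning clockwise.

```bash
python3 -m handwheel '[[0,0,0,0,0,-1,0],[0,0,0,0,0,-0.8,0],[0,0,0,0,0,0,0]]' 100 | egrep 'pos|force:'
cat > tq.py <<'E'
from h import *
s=state();q=s['ee_rot'];M=R.from_quat([q[1],q[2],q[3],q[0]]).as_matrix()
print('az',round(np.degrees(np.arctan2(M[1,0],M[0,0]))%360,2),'T',np.round(s['torque'],3),'F',np.round(s['force'],1),np.round(s['tool_pos'],1))
E
python3 tq.py; for i in 1 2 3 4 5 6; do python3 -m handwheel '[[0,0,2,0,0,0,0],[0,0,2,0,0,0,0]]' >/dev/null; python3 tq.py; done
```

```text
tool_pos: [553.0, 253.8, 180.7]
force: [-0.9, 0.4, 10.1]
gripper_force: 99.4
az 183.01 T [-0.083  0.142 -0.098] F [-0.9  0.4 10.1] [553.  253.8 180.7]
az 178.93 T [0.042 0.134 0.032] F [ 0.2 -0.3 10.7] [553.2 253.9 180.7]
az 174.92 T [-0.132 -0.145  0.087] F [-0.4 -0.7 10.2] [553.3 253.8 180.7]
az 170.94 T [-0.108 -0.082  0.612] F [ 1.3 -0.5 11. ] [553.4 253.8 180.7]
az 166.95 T [-0.075 -0.05   0.581] F [1.1 0.1 9.5] [553.4 253.8 180.7]
az 162.94 T [-0.045 -0.035  0.508] F [ 0.3  0.7 10.5] [553.4 253.8 180.7]
az 158.95 T [-0.011 -0.061  0.582] F [ 1.4 -0.  10.1] [553.4 253.8 180.7]
```

```bash
for i in 1 2 3 4 5 6 7; do python3 -m handwheel '[[0,0,2,0,0,0,0],[0,0,2,0,0,0,0]]' >/dev/null; python3 tq.py; done
```

```text
az 154.94 T [-0.046 -0.148  0.568] F [-0.  -0.8 10.7] [553.4 253.8 180.7]
az 150.94 T [-0.004 -0.082  0.6  ] F [ 0.8 -0.  10.4] [553.4 253.8 180.7]
az 146.94 T [-0.031 -0.103  0.561] F [ 0.7 -0.5 10.3] [553.4 253.8 180.7]
az 142.94 T [ 0.035 -0.167  0.588] F [ 0.5  0.7 10.7] [553.4 253.9 180.7]
az 138.94 T [ 0.006 -0.16   0.533] F [ 1.4 -0.4 10.7] [553.4 253.9 180.7]
az 134.95 T [ 0.059 -0.149  0.572] F [0.8 0.4 9.3] [553.4 253.9 180.7]
az 130.95 T [ 0.036 -0.11   0.63 ] F [-0.3  0.7  9.8] [553.4 253.9 180.7]
```

```bash
for i in 1 2 3 4; do python3 -m handwheel '[[0,0,1.5,0,0,0,0],[0,0,1.5,0,0,0,0]]' >/dev/null; python3 tq.py; done
```

```text
az 127.97 T [ 0.025 -0.097  0.62 ] F [ 0.3  0.6 10.3] [553.4 253.9 180.7]
az 124.98 T [ 0.044 -0.175  0.694] F [ 1.1  0.6 10. ] [553.4 253.9 180.7]
az 121.98 T [ 0.036 -0.208  0.723] F [ 1.1  0.4 10.1] [553.4 253.9 180.7]
az 118.98 T [ 0.044 -0.17   0.763] F [ 1.3  0.1 10.1] [553.4 253.9 180.7]
```

```bash
python3 -m handwheel '[[0,0,1.5,0,0,0,0],[0,0,1.5,0,0,0,0]]' >/dev/null; python3 tq.py;  python3 -m handwheel '[[0,0,1.5,0,0,0,0]]' >/dev/null; python3 tq.py; python3 -m handwheel '[[0,0,0,0,0,0,0],[0,0,0,0,0,0,0],[0,0,0,0,0,0,0]]' >/dev/null; python3 tq.py
```

```text
az 115.98 T [ 0.072 -0.197  0.816] F [ 1.1 -0.1  9.2] [553.5 253.9 180.7]
az 114.48 T [ 0.031 -0.175  0.849] F [1.2 0.4 9.6] [553.4 253.9 180.7]
az 114.55 T [ 0.002 -0.143  0.701] F [ 0.9 -0.   9. ] [553.4 253.9 180.7]
```

Rise is about 0.26 N m. Back off within the play, then draw the wrench out.

```bash
python3 -m handwheel '[[0,0,-2,0,0,0,0],[0,0,-2,0,0,0,0],[0,0,-2,0,0,0,0],[0,0,0,0,0,0,0]]' >/dev/null; python3 tq.py; python3 -m handwheel '[[0,0,0,0,0,-2,0],[0,0,0,0,0,-3,0],[0,0,0,0,0,-4,0],[0,0,0,0,0,-4,0],[0,0,0,0,0,-4,0],[0,0,0,0,0,0,0]]' >/dev/null; python3 tq.py;  python3 -m handwheel '[[0,0,0,0,0,-6,0],[0,0,0,0,0,-10,0],[0,0,0,0,0,-10,0],[0,0,0,0,0,-14,0],[0,0,0,0,0,-16,0],[0,0,0,0,0,-16,0],[0,0,0,0,0,-16,0],[0,0,0,0,0,-16,0],[0,0,0,0,0,-12,0],[0,0,0,0,0,-6,0],[0,0,0,0,0,0,0]]' >/dev/null; python3 -c "
from h import *
st()"
```

```text
az 120.65 T [ 0.034 -0.126 -0.002] F [0.4 0.3 9.7] [553.4 253.9 180.7]
az 120.51 T [0.06  0.009 0.022] F [-0.8  0.  -2.4] [552.7 253.6 197.6]
t 22.7167 pos [553.  253.8 320.8] F [ 0.7 -0.1 -2.1] T [-0.01 -0.05  0.01] w 12.561481923424784 98.3797368966043 x [-0.508  0.862 -0.   ] z [ 0.003  0.001 -1.   ] q6 [ 0.38  0.33  1.54 -0.    1.27 -0.15]
```

```bash
python3 -m handwheel '[[0,0,-7,0,0,0,0],[0,0,-7,0,0,0,0],[0,0,-7,0,0,0,0],[0,0,-7,0,0,0,0],[0,0,-7,0,0,0,0],[0,0,-7,0,0,0,0],[0,0,-7,0,0,0,0],[0,0,-7,0,0,0,0],[0,0,-7,0,0,0,0],[0,0,-7,0,0,0,0],[0,0,-7,0,0,0,0],[0,0,-7,0,0,0,0]]' >/dev/null; python3 -m handwheel '[[0,0,-2.9,8,-12.3,0,0],[0,0,0,16,-24.7,0,0],[0,0,0,16,-24.7,0,0],[0,0,0,16,-24.7,0,0],[0,0,0,16,-24.7,0,0],[0,0,0,16,-24.7,0,0],[0,0,0,16,-24.7,0,0],[0,0,0,16,-24.7,0,0],[0,0,0,16,-24.7,0,0],[0,0,0,16,-24.7,0,0],[0,0,0,16,-24.7,0,0]]' >/dev/null; python3 -m handwheel '[[0,0,0,16,-24.7,0,0],[0,0,0,16,-24.7,0,0],[0,0,0,16,-24.7,0,0],[0,0,0,16,-24.7,0,0],[0,0,0,16,-24.7,0,0],[0,0,0,16,-24.7,0,0],[0,0,0,16,-24.7,0,0],[0,0,0,16,-24.7,0,0],[0,0,0,16,-24.7,0,0],[0,0,0,8,-12.3,0,0],[0,0,0,0,0,0,0],[0,0,0,0,0,0,0]]' >/dev/null; python3 -c "
from h import *
s,M=st()
print('tool delta to hole',np.round(M.T@(np.array([496.0,-331.1,314.6])-s['tool_pos']),1))
vision.read_camera('scene')
for n in ['wrench_foot','wrench_block_hole0']: print(n,[(np.round(r['location']),round(r['score'],2)) for r in place_of('scene',n)])"
```

```text
t 25.6333 pos [ 494.4 -332.4  317.8] F [ 0.4  1.3 -2.6] T [ 0.04 -0.04  0.  ] w 13.12274284978429 98.36124261841178 x [-0.888 -0.459  0.   ] z [-0.001  0.001 -1.   ] q6 [-0.64  0.31  1.57  0.    1.26 -2.69]
tool delta to hole [-2.   0.4  3.2]
wrench_foot [(array([ 498., -333.,  169.]), 0.78), (array([545., 326.,  12.]), 0.48)]
wrench_block_hole0 [(array([ 495., -330.,   60.]), 0.96), (array([ 465., -203.,   54.]), 0.85), (array([ 494., -331.,  165.]), 0.44), (array([556., 252., 113.]), 0.33)]
```

```bash
python3 -m handwheel '[[0,0,0,-2,0.3,10,0],[0,0,0,0,0,15,0],[0,0,0,0,0,20,0],[0,0,0,0,0,20,0],[0,0,0,0,0,20,0],[0,0,0,0,0,12,0],[0,0,0,0,0,6,0],[0,0,0,0,0,4,0],[0,0,0,0,0,0,0]]' | egrep 'pos|force:'; for i in 1 2; do python3 -m handwheel '[[0,0,0,0,0,2,0],[0,0,0,0,0,2,0],[0,0,0,0,0,2,0],[0,0,0,0,0,0,0]]' | egrep 'pos|force:'; done
```

```text
tool_pos: [496.5, -330.4, 211.0]
force: [0.0, 0.4, -3.4]
gripper_force: 98.4
tool_pos: [496.5, -331.0, 205.7]
force: [0.2, -0.1, -2.5]
gripper_force: 98.4
tool_pos: [496.3, -330.9, 199.2]
force: [-0.4, 0.9, -3.0]
gripper_force: 98.4
```

Foot is about 5 mm inside the hole without contact. Continue to the floor.

```bash
python3 -m handwheel '[[0,0,0,0,0,3,0],[0,0,0,0,0,4,0],[0,0,0,0,0,4,0],[0,0,0,0,0,4,0],[0,0,0,0,0,4,0],[0,0,0,0,0,4,0],[0,0,0,0,0,4,0],[0,0,0,0,0,4,0],[0,0,0,0,0,3,0],[0,0,0,0,0,2,0],[0,0,0,0,0,0,0]]' | egrep 'pos|force:'; for i in 1 2; do python3 -m handwheel '[[0,0,0,0,0,0.7,0],[0,0,0,0,0,0.7,0],[0,0,0,0,0,0,0]]' | egrep 'pos|force:'; done
```

```text
tool_pos: [496.3, -330.9, 163.2]
force: [-0.7, -0.1, -3.2]
gripper_force: 98.4
tool_pos: [496.6, -331.1, 162.3]
force: [0.8, -1.1, -2.6]
gripper_force: 98.4
tool_pos: [496.6, -331.1, 160.9]
force: [-0.4, 0.1, -2.7]
gripper_force: 98.5
```

```bash
python3 -m handwheel '[[0,0,0,0,0,0.5,0],[0,0,0,0,0,0.5,0],[0,0,0,0,0,0,0]]' | egrep 'pos|force:'; python3 -m handwheel '[[0,0,0,0,0,0,0.1],[0,0,0,0,0,0,0.2],[0,0,0,0,0,0,0.4],[0,0,0,0,0,0,0.7],[0,0,0,0,0,0,1],[0,0,0,0,0,0,1],[0,0,0,0,0,0,1],[0,0,0,0,0,0,1],[0,0,0,0,0,0,1],[0,0,0,0,0,0,1]]'; python3 -m handwheel '[[0,0,0,0,0,-5,1],[0,0,0,0,0,-10,1],[0,0,0,0,0,-20,1],[0,0,0,0,0,-25,1],[0,0,0,0,0,-30,1],[0,0,0,0,0,-30,1],[0,0,0,0,0,-20,1],[0,0,0,0,0,0,1],[0,0,0,0,0,0,1],[0,0,0,0,0,0,1]]'; sed -i s/w2.png/w7.png/ bar.py; python3 bar.py; python3 -c "
from h import *
save('scene','s7.png')
a=cv2.imread('pics/w7.png'); b=cv2.imread('pics/s7.png')
cv2.imwrite('pics/c7.png',np.hstack([a[100:400,140:540],cv2.resize(b[190:400,170:490],(400,300))]))"
```

```text
tool_pos: [497.2, -331.5, 160.7]
force: [-0.8, 0.2, 8.8]
gripper_force: 100.4
time_s: 29.7
tool_pos: [496.5, -331.0, 159.8]
ee_rot: [-0.0, -0.237, 0.972, 0.0]
force: [-1.2, 0.8, 0.3]
grip_width: 85.3
gripper_force: 0.0
time_s: 30.53
tool_pos: [496.2, -330.8, 299.8]
ee_rot: [-0.0, -0.237, 0.972, 0.0]
force: [-0.6, 0.6, 0.3]
grip_width: 85.6
gripper_force: 0.0
t 30.5333 pos [ 496.2 -330.8  299.8] F [-0.6  0.6  0.3] T [ 0.01 -0.03  0.03] w 85.63669294198036 0.0 x [-0.888 -0.46   0.   ] z [-0.  0. -1.] q6 [-0.64  0.32  1.6  -0.    1.22 -2.69]
bar ((496.0748596191406, -332.346435546875), (126.11766052246094, 17.88389778137207), 27.919700622558594) [178.30227027 182.41161648 191.70096574]
bar ((496.1444091796875, -332.3078308105469), (125.99027252197266, 17.691638946533203), 27.557973861694336) [178.52772865 182.46539709 191.70216062]
wrench_grip [(array([ 500., -334.,  181.]), 0.58)]
wrench [(array([ 498., -332.,   11.]), 0.72), (array([448.,  48.,   2.]), 0.49)]
wrench_block_hole0 [(array([ 467., -203.,   53.]), 0.94), (array([ 495., -331.,   58.]), 0.79)]
wrench_block_hole1 [(array([ 467., -203.,   53.]), 0.94), (array([ 495., -331.,   58.]), 0.79)]
```

View pics/c7.png

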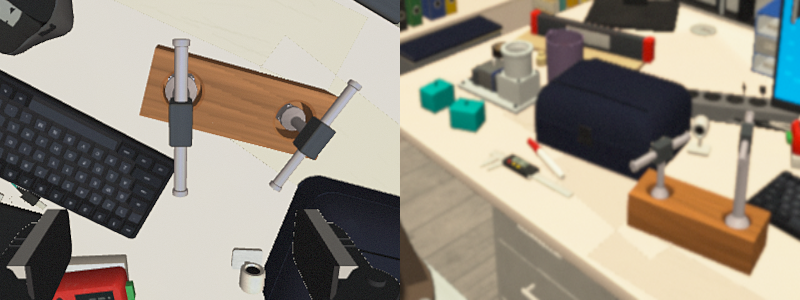

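The wrench stands upright and fully down in its hole, at (182,90) in the crop. Its top is at 192 mm as at the start, and the small wrench is untouched.

```bash
python3 -c "
from rig import ctrl
print(ctrl.job_done())"
```

```text
the job is handed in; nothing more can be done
None
```

The load cell is clamped, with the moment about 0.26 N m above free-running; the wrench is back upright and fully down in its hole, and the job is handed in at about 31 s of the 70 s limit, with no verdict returned.

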